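# Release the eccentric lock and seat a cell in the test jig

### The arm

A 6-joint arm with a two-finger parallel gripper is mounted at the origin on a cart in front of the work surface, level with it; the furniture and walls round the work are solid. World frame = base frame: x ahead of the robot, y to its left, z up, the work surface at z = 0. Lengths are in m, angles in degrees, forces in N, time in s.
With the tool pointing down it reaches from about 0.4 to 0.825 m from the base axis. Payload 7 kg.
Tool frame: the origin (TCP) lies on the centre line of the jaws, within the pads' length; the fingertips stand 22 mm ahead of it and the grasp point (between the pads) lies 3 mm ahead of it; z points along the fingers, y is the line along which they close (so a half turn about z gives the same grasp; the last joint's range is limited). The gripper opens to 88 mm and grips with 3 to 60 N. Pads are 19 mm wide; open, the fingers measure 130 mm over their backs; the gripper's body (78 mm by 193 mm) begins 47 mm behind the grasp point.
Start: joints at [90.82, 20.546, 0.682, 0, -70.136, -16.507], TCP at [0.183, 0.65, 0.249] pointing down, gripper open.
Joint ranges: [-176.03, 176.03], [-82.01, 121.73], [-58.28, 71.71], [-173.87, 95.51], [-174.79, -0.11], [-173.66, 173.66]. Speed limits (degrees/s): [136.94, 136.94, 172.46, 180, 180, 180].

### API

Orientations are given as [roll, pitch, yaw] about the fixed x, y, z axes, in that order (R = Rz(yaw) Ry(pitch) Rx(roll)).
In Python, from plant import get_state, cams, r gives the robot as it stands.
- The arm moves only by the tool apply_moves, never from a script. Its argument "targets" is a list of rows, each an object with "dp": the shift along the world's x, y, z in m, a list of three; "yaw": the turn about the world's z in degrees. In form: [{"dp": [x, y, z], "yaw": yaw}, ...]. A call has 1 to 20 rows; each row is the pose to reach, as a shift and turn from the pose commanded when the call began; what a row does not reach only later rows make up. A row lasts 1/12 s, in which the tool goes at most 41.7 mm and 7.16 degrees, less where a joint would pass 70% of its speed; a pose out of reach is approached as far as the arm can. A call with a gripper value outside its range is refused whole. "grip" is the gripper command: -1 is fully open, 1 is shut, values between are in proportion, set as the call begins (left out, the last holds). The fingers move at their own pace and stop on an object; "squeeze" is the grip in N (left out, the last holds). Time passes only in rows, so rows that repeat a pose let the fingers close. It gives the time, the measured TCP pose, the force, the opening and the grip force at its end, in the units of the state.
- get_state(): the state, without advancing time (a new reading comes with each control period).
- cams.capture(name): name is "scene" or "side" or "wrist"; returns a dict with "image" (420x560x3 uint8, red, green, blue), "range_z" (420x560 float32, m along the optical axis (not along the pixel's ray), 0 where there is no reading), "fx", "fy", "cx", "cy" (pixels), "R" (3x3) and "t" (3): a world point X has camera coordinates R X + t; the wrist camera has in their place "T_tool_cam" (4x4, takes a point from camera to tool coordinates, whose origin is the TCP and whose axes are the flange's). Camera axes: x right, y down, z forward; pixel columns grow to the right and rows downward; lengths in m; the calibration is good to about 2 mm. A picture is of the moment at which its call begins: read the wrist's pose just before it.
- r.close_job(): hands the job in; it is judged then, once.
The state is a dict: "time_s": time; "joints": joint angles; "qd": joint speeds; "joint_torque": joint torques, N m; "tcp_pos": TCP position; "eef_rot": TCP orientation; "contact_force": force on the tool from outside, world axes, zero at the start; "moment": the same for the moment, N m; "gripper_width": finger opening in m; "gripper_force": force on a finger pad.
Only numpy, scipy, OpenCV 4.12 (cv2) and the standard library are available. Lean on these libraries where they do the work, as an engineer would, in place of code of your own. Each camera call takes 0.05 s, during which the arm holds its last target. There are 200 camera calls.

### The job

Seat the flat battery cell against the contact block of the test jig, working by pushing alone, with nothing gripped or lifted. First push the cam lever round until it rests against its stop pin and the cam's low side faces the slide; only then push the slide forward by its upright tab until the cell is fully home against the contact block. Do not touch the cell itself, leave the things beside the jig where they are, leave the lever at its stop, and finish clear of everything.

Things in the scene. Friction and masses are not known exactly. Their poses are not given: they have to be found in the camera images.
- jig: cell test jig fixed to the desk on a grey mat 4 mm thick: aluminium plate, top 8 mm above the desk, from x -90 to +90, y -80 to +70 mm of its origin, which is at desk level. x points forward (the way the slide is pushed), y left, z up. Left half: the cell's lane (centre y +30 mm, rails 15 mm high); right half: the cam; rear: the slide, between gibs 22 mm high (x -76..-18, y -72..-79, +59..+66 mm).
- cam_pivot (a point): vertical pivot axis of the cam, at x 0, y -48, z +30 mm of the jig; hub 38 mm high. The cam is a steel disc of 40 mm diameter, centre 10 mm off the pivot (10 to 30 mm from pivot to rim), top 23.5 mm high. Its lever, a flat bar 12 mm wide (25 to 33 mm above the desk), points along the disc's high side; the low side is opposite the lever.
- lever_post (a point): point on the axis of the black upright round post at the lever's end, 52 mm from the pivot, 45 mm above the desk. The post is 14 mm in diameter and stands from the bar up to 60 mm above the desk. Push its side, at any height from 35 to 55 mm.
- cam (a joint): cam angle, rad, 0 to 2.0. 0 = low point toward the slide: the lever points straight forward (+x of the jig), against the stop pin. At q the lever points q clockwise (from above) of forward, so to the right (-y) at 1.57. Starts at 1.2 to 1.9. To lower q push the post anticlockwise round the pivot. It stays where it is left; turning takes about 2 N at the post.
- push_tab (a point): middle of the rear face (toward -x of the jig) of the slide's black upright push tab, 45 mm above the desk. The tab is 60 mm wide in y, 10 mm thick, and stands to 56.5 mm above the desk near the front edge of the slide's steel bar (125 mm wide, 22 mm high), which reaches 19 mm behind the tab's rear face. Push the tab 30 to 50 mm above the desk.
- slide (a joint): travel of the slide, m, 0 to 0.022, growing as it is pushed forward (+x of the jig). Its nose runs against the cam: with the cam at 1.2 to 1.9 it stops at about 0.013 to 0.006; with the cam at 0 it is free to 0.0195. Its jaw meets the cell's rear end on the way; at 0.018 the cell is home and stops it. It takes about 3 N to move and stays where it is left.
- cell: loose black flat battery cell, 85 x 50 x 8.5 mm with a thin 11 mm lead on its front end, lying flat on the base plate in the lane, lead forward. Origin on its underside, 48 mm ahead of its rear end and 37 mm behind the front shoulder that meets the contact block; x of the cell points forward, along its length. Home when its origin is at x +31 mm of the jig.
- spool: bystander: blue and white reel of solder wire, 52 mm diameter, 33 mm high, left of the jig's front; origin at the centre of its underside
- eraser_block: bystander: blue and white eraser, 21 x 42 x 12 mm, right of the jig; origin at the centre of its underside
- adapter: bystander: black charger cube, 37 x 36 x 27 mm, right of the jig's front; origin at the centre of its underside
- contact_face (a point): middle of the rear face of the black contact block that ends the cell's lane, at x +68, y +30, z +12 mm of the jig. The block is 62 mm wide, 18 mm deep, 30 mm high, with a slot for the cell's lead and two brass terminals on top to 37 mm.
- stop_pin (a point): top of the lever's stop pin, 8 mm diameter, 36 mm high, at x +34, y -38 mm of the jig; the lever's left side rests against it when the cam is at its low point

How it is judged:
By the outcome, as a careful person would: the job done as asked, in the order asked, and still so for the second after the job is handed in, with the robot touching nothing.
It also fails if it takes over 51 s, if anything falls off the work surface, if the arm or the gripper's body presses on something with over 40 N, if the wrist force passes 120 N, or if a joint passes its speed limit or range.

## Working session

There is one attempt and no reset: what is moved stays moved. The work goes in short steps, Python scripts to look and compute and a tool call to move; the robot and the scene stay as the last step left them, time stands still between calls to the robot, and variables do not carry over. Pictures are saved under pics/ and viewed, at most 12 in all, crops included, and the job is handed in when it is done.

Besides the shell and the picture viewer there is one more tool, called after ">>>" by a JSON object that holds its "op" and its "data", one argument or row to a line. apply_moves: Moves the arm, as the interface text tells. Its arguments: {"type":"object","properties":{"targets":{"type":"array","items":{"type":"object","properties":{"dp":{"type":"array","items":{"type":"number"}},"yaw":{"type":"number"}}}},"grip":{"type":"number"},"squeeze":{"type":"number"}},"required":["targets"]}

```bash
mkdir -p pics; python3 - <<'E'
from plant import get_state, cams, r
import cv2,numpy as np
s=get_state(); print({k:np.round(v,3).tolist() for k,v in s.items() if k in('time_s','tcp_pos','eef_rot','gripper_width','contact_force')})
for n in ("scene","side"):
    c=cams.capture(n); np.savez(f"{n}.npz",**c); cv2.imwrite(f"pics/{n}0.png",c["image"][...,::-1]); print(n,np.round(-c["R"].T@c["t"],3))
E
```

```text
{'time_s': 0.0, 'tcp_pos': [0.182, 0.649, 0.248], 'eef_rot': [179.909, -0.008, -15.694], 'contact_force': [0.108, -0.224, 0.368], 'gripper_width': 0.088}
scene [ 0.209 -0.503  0.639]
side [ 0.265 -0.613  0.566]
```

View pics/scene0.png

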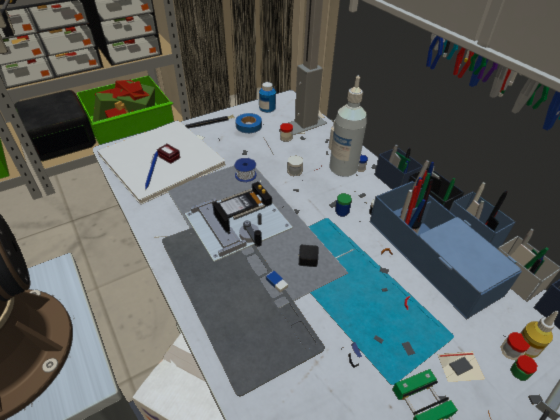

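View pics/side0.png

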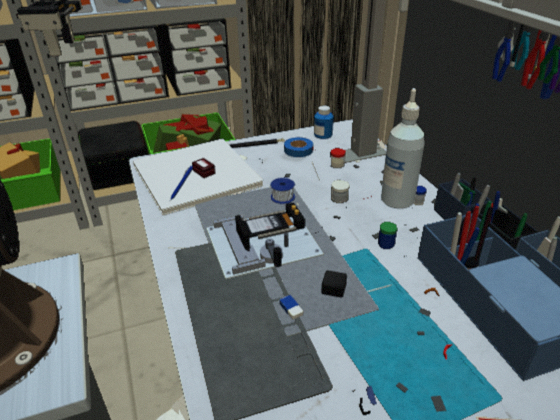

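The jig is near (235,220) in the scene view: tab at (221,215), lever post at (258,238), contact block at (262,193). Next I'll project these to world positions and enlarge the crop.

```bash
cat > h.py <<'E'
import numpy as np,cv2
def cloud(c,T=None):
    z=c["range_z"].astype(float); v,u=np.indices(z.shape)
    P=np.stack([(u-c["cx"])/c["fx"]*z,(v-c["cy"])/c["fy"]*z,z],-1)
    if T is None: W=(P-c["t"])@c["R"]
    else: W=P@T[:3,:3].T+T[:3,3]
    W[z==0]=np.nan; return W
E
python3 - <<'E'
from h import *
for n,pts in (("scene",[(221,215),(258,238),(262,192),(245,170),(309,255),(277,280),(240,250),(188,225),(292,228)]),("side",[(243,228),(278,257),(297,214),(238,272),(322,246)])):
    c=np.load(n+".npz"); W=cloud(c)
    for u,v in pts: print(n,u,v,np.round(W[v,u],3))
c=np.load("side.npz"); cv2.imwrite("pics/side_crop.png",cv2.resize(c["image"][170:330,180:370,::-1],None,fx=4,fy=3.7,interpolation=2))
E
```

```text
scene 221 215 [0.426 0.045 0.055]
scene 258 238 [ 0.46  -0.041  0.051]
scene 262 192 [0.542 0.085 0.032]
scene 245 170 [0.542 0.164 0.038]
scene 309 255 [ 0.53  -0.111  0.03 ]
scene 277 280 [ 0.455 -0.119  0.014]
scene 240 250 [ 0.434 -0.014  0.004]
scene 188 225 [0.373 0.103 0.002]
scene 292 228 [ 0.555 -0.015  0.002]
side 243 228 [0.428 0.044 0.058]
side 278 257 [ 0.462 -0.039  0.047]
side 297 214 [0.545 0.084 0.03 ]
side 238 272 [ 0.4   -0.009  0.009]
side 322 246 [0.563 0.007 0.005]
```

View pics/side_crop.png

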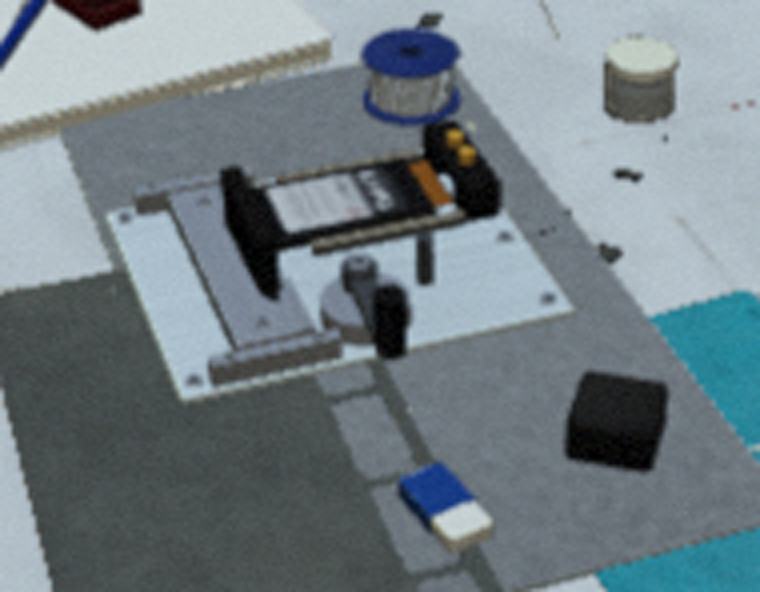

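The picture shows the tab at crop (250,235), the post at (390,320) to the right of the hub (358,290), and the stop pin at (425,260). I'll move above the jig with the gripper shut for a closer look.

>>> {"op": "apply_moves", "data": {
  "targets": [
    {"dp": [0.015,-0.035,0.003]},
    {"dp": [0.03,-0.07,0.006]},
    {"dp": [0.045,-0.105,0.01]},
    {"dp": [0.06,-0.14,0.013]},
    {"dp": [0.075,-0.175,0.016]},
    {"dp": [0.09,-0.21,0.02]},
    {"dp": [0.105,-0.245,0.023]},
    {"dp": [0.12,-0.28,0.026]},
    {"dp": [0.135,-0.315,0.03]},
    {"dp": [0.15,-0.35,0.033]},
    {"dp": [0.165,-0.385,0.036]},
    {"dp": [0.18,-0.42,0.04]},
    {"dp": [0.195,-0.455,0.043]},
    {"dp": [0.21,-0.49,0.046]},
    {"dp": [0.225,-0.525,0.05]},
    {"dp": [0.24,-0.56,0.053]},
    {"dp": [0.255,-0.595,0.056]},
    {"dp": [0.265,-0.615,0.06]},
    {"dp": [0.265,-0.615,0.06]},
    {"dp": [0.265,-0.615,0.06]}
  ],
  "grip": 1,
  "squeeze": 5
}}

```text
$.targets[0]: bad value
```

```bash
python3 - <<'E'
from plant import get_state, cams, r
from h import *
from scipy.spatial.transform import Rotation as Ro
s=get_state(); print(s["time_s"],s["tcp_pos"],s["eef_rot"],s["gripper_width"],s["joints"])
c=cams.capture("wrist")
T=np.eye(4);T[:3,:3]=Ro.from_euler("xyz",s["eef_rot"],degrees=True).as_matrix();T[:3,3]=s["tcp_pos"]
T=T@c["T_tool_cam"]; np.savez("w1.npz",T=T,**c); print(np.round(T,3),c["fx"])
cv2.imwrite("pics/w1.png",c["image"][...,::-1])
E
```

```text
0.1 [0.18242249 0.64946827 0.24769096] [ 1.79913722e+02 -7.44161552e-03 -1.56928390e+01] 0.08709653107291633 [ 9.08194209e+01  2.05892892e+01  6.38903110e-01 -1.84872587e-02
 -7.01344493e+01 -1.65059704e+01]
[[-0.269 -0.925 -0.267  0.254]
 [-0.963  0.259  0.073  0.629]
 [ 0.002  0.277 -0.961  0.383]
 [ 0.     0.     0.     1.   ]] 319.30907870803725
```

View pics/w1.png

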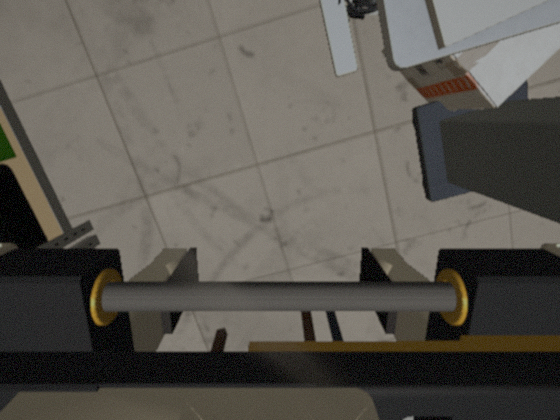

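The call was refused for missing yaw; the wrist image shows only floor, with the fingers filling the lower rows (from about row 250). I'll resend with yaw.

>>> {"op": "apply_moves", "data": {
  "targets": [
    {"dp": [0.014,-0.035,0.003],"yaw": 0},
    {"dp": [0.028,-0.07,0.006],"yaw": 0},
    {"dp": [0.042,-0.105,0.01],"yaw": 0},
    {"dp": [0.056,-0.14,0.013],"yaw": 0},
    {"dp": [0.07,-0.175,0.016],"yaw": 0},
    {"dp": [0.084,-0.21,0.02],"yaw": 0},
    {"dp": [0.098,-0.245,0.023],"yaw": 0},
    {"dp": [0.112,-0.28,0.026],"yaw": 0},
    {"dp": [0.126,-0.315,0.03],"yaw": 0},
    {"dp": [0.14,-0.35,0.033],"yaw": 0},
    {"dp": [0.154,-0.385,0.036],"yaw": 0},
    {"dp": [0.168,-0.42,0.04],"yaw": 0},
    {"dp": [0.182,-0.455,0.043],"yaw": 0},
    {"dp": [0.196,-0.49,0.046],"yaw": 0},
    {"dp": [0.21,-0.525,0.05],"yaw": 0},
    {"dp": [0.224,-0.56,0.05],"yaw": 0},
    {"dp": [0.238,-0.59,0.05],"yaw": 0},
    {"dp": [0.24,-0.6,0.05],"yaw": 0},
    {"dp": [0.24,-0.6,0.05],"yaw": 0},
    {"dp": [0.24,-0.6,0.05],"yaw": 0}
  ],
  "grip": 1,
  "squeeze": 5
}}

```text
time_s: 1.82
tcp_pos: [0.4224, 0.0493, 0.2984]
eef_rot: [180.0, 0.0, -15.8]
contact_force: [0.5, 1.2, 0.6]
gripper_width: 0.0005
gripper_force: 0.0
```

```bash
cat > look.py <<'E'
import sys
from plant import get_state, cams, r
from h import *
from scipy.spatial.transform import Rotation as Ro
n=sys.argv[1]
s=get_state(); print(s["time_s"],np.round(s["tcp_pos"],4),np.round(s["eef_rot"],2),s["gripper_width"],np.round(s["joints"],1),np.round(s["contact_force"],1))
c=cams.capture("wrist")
T=np.eye(4);T[:3,:3]=Ro.from_euler("xyz",s["eef_rot"],degrees=True).as_matrix();T[:3,3]=s["tcp_pos"]
T=T@c["T_tool_cam"]; np.savez(n+".npz",T=T,**c)
cv2.imwrite(f"pics/{n}.png",c["image"][...,::-1])
E
python3 look.py w2
```

```text
1.8167 [0.4224 0.0493 0.2984] [ 1.800e+02  2.000e-02 -1.582e+01] 0.00048361788704882186 [ 33.5  -5.9 -23.8  -0.  -72.1  40.7] [0.5 1.2 0.6]
```

View pics/w2.png

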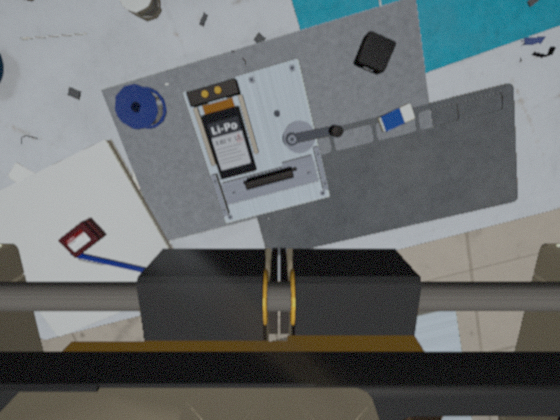

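The view shows the whole jig: hub (292,139), post (337,130), stop pin (277,113), tab (269,178), contact block (212,92), plate corners about (298,60), (328,197), (229,222); eraser (397,118), adapter (375,52). I'll fit the jig pose.

```bash
cat > fit.py <<'E'
from h import *
c=np.load("w2.npz");T=c["T"]
def ray(u,v,z):
    d=T[:3,:3]@np.array([(u-c["cx"])/c["fx"],(v-c["cy"])/c["fy"],1]); o=T[:3,3]
    return (o+d*(z-o[2])/d[2])[:2]
F=[((298,60),8,(90,-80)),((328,197),8,(-90,-80)),((229,222),8,(-90,70)),((292,139),38,(0,-48)),((277,113),36,(34,-38))]
W=np.array([ray(*p,z/1000) for p,z,_ in F]);J=np.array([j for *_,j in F])/1000
a=W-W.mean(0);b=J-J.mean(0)
yaw=np.arctan2((b[:,0]*a[:,1]-b[:,1]*a[:,0]).sum(),(a*b).sum())
R=np.array([[np.cos(yaw),-np.sin(yaw)],[np.sin(yaw),np.cos(yaw)]]);o=W.mean(0)-R@J.mean(0)
print("yaw",np.degrees(yaw),"o",o,"res mm",np.round(1000*(W-J@R.T-o),1).tolist())
def tojig(p): return R.T@(p-o)*1000
def tow(x,y): return R@np.array([x,y])/1000+o
if __name__=="__main__":
    np.set_printoptions(precision=3,suppress=True)
    post=ray(337,130,.06); j=tojig(post); print("post",post,j,"q",np.degrees(np.arctan2(-(j[1]+48),j[0])),np.hypot(j[0],j[1]+48))
    for n,(u,v),z in (("tab ends",(246,187),.0565),("",(294,172),.0565),("eraser",(397,118),.012),("adapter",(375,52),.027),("cell rear",(219,178),.0165),("cell rearR",(254,168),.0165),("spool",(139,104),.033)):
        p=ray(u,v,z);print(n,p,tojig(p))
    W3=cloud(c,T)
    for u,v in ((292,139),(337,130),(269,181),(310,85),(277,113)): print(u,v,W3[v,u],tojig(W3[v,u,:2]))
    cv2.imwrite("pics/w2c.png",cv2.resize(c["image"][40:240,170:370,::-1],None,fx=3,fy=3,interpolation=2))
E
python3 fit.py
```

```text
yaw -0.6491203214675658 o [0.46803176 0.06681788] res mm [[-2.3, 1.1], [0.4, 3.3], [1.3, -4.8], [0.4, 0.4], [0.2, 0.0]]
post [ 0.465 -0.032] [ -1.84 -98.87] q 92.0709705132756 50.90320462002364
tab ends [0.43  0.088] [-38.618  20.362]
 [0.431 0.027] [-36.107 -39.898]
eraser [ 0.455 -0.116] [ -10.875 -183.33 ]
adapter [ 0.536 -0.099] [  69.95  -165.364]
cell rear [0.444 0.125] [-24.628  57.433]
cell rearR [0.444 0.076] [-23.988   9.102]
spool [0.556 0.184] [ 86.945 117.989]
292 139 [0.468 0.019 0.037] [  0.295 -47.646]
337 130 [ 0.465 -0.032  0.061] [ -1.778 -98.737]
269 181 [0.429 0.059 0.056] [-38.951  -8.252]
310 85 [ 0.523 -0.021  0.004] [ 56.443 -86.865]
277 113 [0.502 0.028 0.035] [ 34.199 -37.966]
```

View pics/w2c.png

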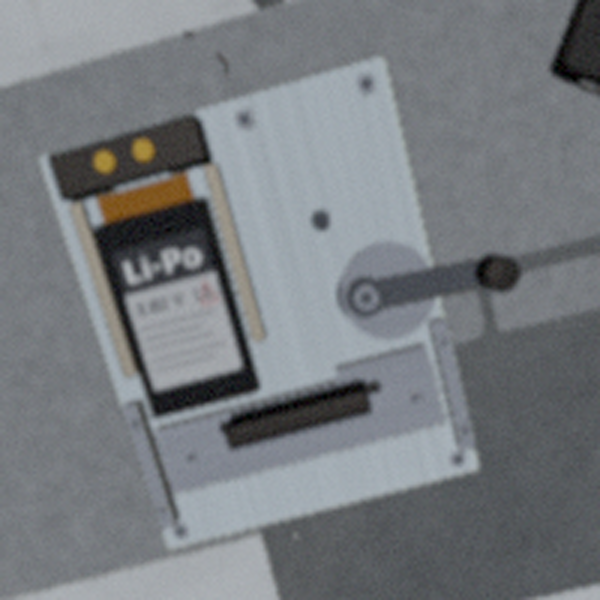

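The jig is at (0.468, 0.067) with yaw about -0.7°, and the lever is at q≈1.6 with its post at (0.465, -0.032). I'll descend behind the post.

>>> {"op": "apply_moves", "data": {
  "targets": [
    {"dp": [0.0,-0.03,-0.02],"yaw": 4},
    {"dp": [0.0,-0.06,-0.05],"yaw": 9},
    {"dp": [0.002,-0.08,-0.085],"yaw": 13},
    {"dp": [0.002,-0.08,-0.12],"yaw": 13},
    {"dp": [0.002,-0.08,-0.155],"yaw": 13},
    {"dp": [0.002,-0.08,-0.185],"yaw": 13},
    {"dp": [0.002,-0.08,-0.21],"yaw": 13},
    {"dp": [0.002,-0.08,-0.23],"yaw": 13},
    {"dp": [0.002,-0.08,-0.235],"yaw": 13},
    {"dp": [0.002,-0.08,-0.235],"yaw": 13},
    {"dp": [0.002,-0.08,-0.235],"yaw": 13}
  ]
}}

```text
time_s: 2.78
tcp_pos: [0.425, -0.0293, 0.0642]
eef_rot: [180.0, -0.0, -2.6]
contact_force: [0.4, -0.7, 1.3]
gripper_width: 0.0007
gripper_force: 0.0
```

```bash
cat > arc.py <<'E'
import numpy as np
from plant import get_state
s=get_state(); print(np.round(s["tcp_pos"],4),np.round(s["eef_rot"],2),np.round(s["contact_force"],1))
piv=np.array([.4675,.0190])
def p(phi,off):
    a=np.radians(phi); return piv+np.array([[np.cos(a),-np.sin(a)],[np.sin(a),np.cos(a)]])@[.052,-off]
for phi,off in [(-93,.028),(-93,.022),(-93,.017)]+[(f,.0165) for f in range(-87,-8,6)]+[(-5,.0165),(-1,.0165),(-.6,.015)]:
    print(phi,np.round(p(phi,off)-s["tcp_pos"][:2],4),round(phi+90-s["eef_rot"][2],1))
E
python3 arc.py
```

```text
[ 0.425  -0.0293  0.0642] [ 1.7999e+02 -2.0000e-02 -2.5900e+00] [ 0.4 -0.7  1.3]
-93 [ 0.0118 -0.0021] -0.4
-93 [ 0.0178 -0.0024] -0.4
-93 [ 0.0228 -0.0027] -0.4
-87 [ 0.0287 -0.0045] 5.6
-81 [ 0.0343 -0.0056] 11.6
-75 [ 0.04   -0.0062] 17.6
-69 [ 0.0457 -0.0061] 23.6
-63 [ 0.0514 -0.0055] 29.6
-57 [ 0.0569 -0.0043] 35.6
-51 [ 0.0624 -0.0025] 41.6
-45 [ 0.0676 -0.0001] 47.6
-39 [0.0725 0.0028] 53.6
-33 [0.0771 0.0062] 59.6
-27 [0.0813 0.01  ] 65.6
-21 [0.0851 0.0143] 71.6
-15 [0.0884 0.0189] 77.6
-9 [0.0912 0.0239] 83.6
-5 [0.0928 0.0274] 87.6
-1 [0.0942 0.0309] 91.6
-0.6 [0.0943 0.0328] 92.0
```

>>> {"op": "apply_moves", "data": {
  "targets": [
    {"dp": [0.012,-0.002,-0.001],"yaw": 0},
    {"dp": [0.018,-0.0025,-0.001],"yaw": 0},
    {"dp": [0.023,-0.003,-0.001],"yaw": 0},
    {"dp": [0.0285,-0.0045,-0.001],"yaw": 5.5},
    {"dp": [0.0345,-0.0055,-0.001],"yaw": 11.5},
    {"dp": [0.04,-0.006,-0.001],"yaw": 17.5},
    {"dp": [0.0455,-0.006,-0.001],"yaw": 23.5},
    {"dp": [0.0515,-0.0055,-0.001],"yaw": 29.5},
    {"dp": [0.057,-0.0045,-0.001],"yaw": 35.5},
    {"dp": [0.0625,-0.0025,-0.001],"yaw": 41.5},
    {"dp": [0.0675,0.0,-0.001],"yaw": 47.5},
    {"dp": [0.0725,0.003,-0.001],"yaw": 53.5},
    {"dp": [0.077,0.006,-0.001],"yaw": 59.5},
    {"dp": [0.0815,0.01,-0.001],"yaw": 65.5},
    {"dp": [0.085,0.0145,-0.001],"yaw": 71.5},
    {"dp": [0.0885,0.019,-0.001],"yaw": 77.5},
    {"dp": [0.091,0.024,-0.001],"yaw": 83.5},
    {"dp": [0.091,0.024,-0.001],"yaw": 83.5},
    {"dp": [0.091,0.024,-0.001],"yaw": 83.5}
  ]
}}

```text
time_s: 4.37
tcp_pos: [0.5161, -0.0061, 0.063]
eef_rot: [180.0, -0.0, 80.6]
contact_force: [0.2, 0.4, 0.6]
gripper_width: 0.0004
gripper_force: 0.1
```

```bash
python3 - <<'E'
from plant import cams,get_state
from h import *
print(get_state()["contact_force"])
c=cams.capture("side"); np.savez("s2.npz",**c); cv2.imwrite("pics/s2.png",cv2.resize(c["image"][150:310,180:370,::-1],None,fx=4,fy=3.7,interpolation=2))
E
```

```text
[0.18796748 0.36307624 0.60481221]
```

View pics/s2.png

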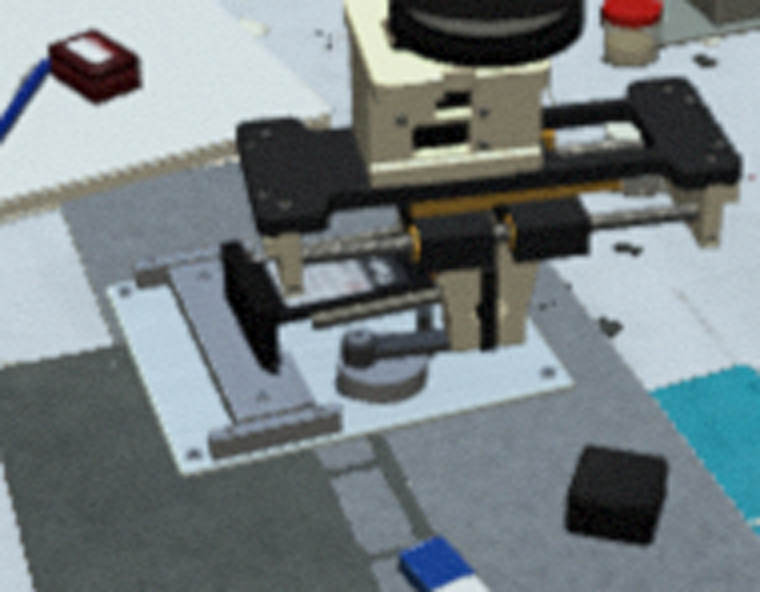

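The lever follows, close to its pin (crop lever (410,345), pin (425,318)). Now I'll press gently to the stop.

>>> {"op": "apply_moves", "data": {
  "targets": [
    {"dp": [0.0015,0.003,0],"yaw": 4},
    {"dp": [0.003,0.006,0],"yaw": 8},
    {"dp": [0.003,0.0075,0],"yaw": 8.5},
    {"dp": [0.003,0.0085,0],"yaw": 8.5},
    {"dp": [0.003,0.0085,0],"yaw": 8.5}
  ]
}}

```text
time_s: 4.83
tcp_pos: [0.519, 0.0023, 0.0629]
eef_rot: [179.9, -0.0, 89.1]
contact_force: [3.6, -2.8, 0.7]
gripper_width: 0.0005
gripper_force: 1.8
```

>>> {"op": "apply_moves", "data": {
  "targets": [
    {"dp": [0,0.001,0],"yaw": 0},
    {"dp": [0,0.002,0],"yaw": 0},
    {"dp": [0,0.002,0],"yaw": 0}
  ]
}}

```text
time_s: 5.08
tcp_pos: [0.519, 0.0031, 0.063]
eef_rot: [180.0, 0.1, 89.2]
contact_force: [4.9, -12.1, 0.3]
gripper_width: 0.0003
gripper_force: 6.3
```

Lever is at its stop (force builds to 12 N). I'll back off, rise, and return to look from above at yaw ≈ -3.

>>> {"op": "apply_moves", "data": {
  "targets": [
    {"dp": [0,-0.012,0],"yaw": 0},
    {"dp": [0,-0.03,0],"yaw": 0},
    {"dp": [0,-0.03,0.02],"yaw": 0},
    {"dp": [0,-0.03,0.05],"yaw": -6},
    {"dp": [-0.01,-0.02,0.085],"yaw": -13},
    {"dp": [-0.02,0,0.12],"yaw": -20},
    {"dp": [-0.035,0.01,0.155],"yaw": -27},
    {"dp": [-0.05,0.02,0.185],"yaw": -34},
    {"dp": [-0.065,0.03,0.21],"yaw": -41},
    {"dp": [-0.08,0.04,0.23],"yaw": -48},
    {"dp": [-0.09,0.045,0.235],"yaw": -55},
    {"dp": [-0.1,0.05,0.235],"yaw": -62},
    {"dp": [-0.1,0.05,0.235],"yaw": -69},
    {"dp": [-0.1,0.05,0.235],"yaw": -76},
    {"dp": [-0.1,0.05,0.235],"yaw": -83},
    {"dp": [-0.1,0.05,0.235],"yaw": -89.5},
    {"dp": [-0.1,0.05,0.235],"yaw": -89.5},
    {"dp": [-0.1,0.05,0.235],"yaw": -89.5}
  ]
}}

```text
time_s: 6.58
tcp_pos: [0.418, 0.0541, 0.2973]
eef_rot: [-180.0, 0.0, -0.0]
contact_force: [0.4, -0.8, 0.8]
gripper_width: 0.0005
gripper_force: 0.0
```

```bash
python3 look.py w3; python3 - <<'E'
from h import *
c=np.load("w3.npz"); cv2.imwrite("pics/w3c.png",cv2.resize(c["image"][40:240,170:430,::-1],None,fx=3,fy=3,interpolation=2))
E
```

```text
6.5833 [0.418  0.0541 0.2973] [-1.7998e+02  5.0000e-02 -4.0000e-02] 0.0005108147071697716 [ 34.4  -6.2 -24.2  -0.  -72.   55.6] [ 0.4 -0.8  0.8]
```

View pics/w3c.png

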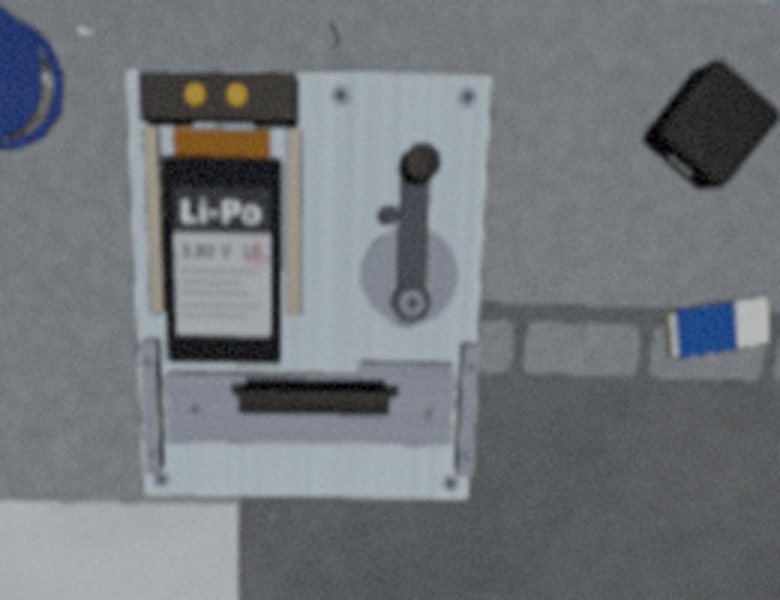

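The lever (crop post (420,162)) points forward with its left side against the pin (388,215). The tab's rear top edge is at about y=411, x 240–390; the cell's rear is at y=360. Now I'll measure the slide.

```bash
cat > m.py <<'E'
import sys
from h import *
c=np.load(sys.argv[1]+".npz");T=c["T"]
def ray(x,y,z):
    u,v=170+x/3,40+y/3
    d=T[:3,:3]@np.array([(u-c["cx"])/c["fx"],(v-c["cy"])/c["fy"],1]); o=T[:3,3]
    return (o+d*(z-o[2])/d[2])[:2].round(4)
for a in sys.argv[2:]:
    x,y,z=map(float,a.split(",")); print(a,ray(x,y,z/1000))
E
python3 m.py w3 240,411,56.5 388,411,56.5 411,302,38 420,162,60 388,215,36 220,158,16.5 220,360,16.5 220,124,30 128,70,8 491,75,8 469,497,8 145,495,8 220,372,22
```

```text
240,411,56.5 [0.4267 0.0879]
388,411,56.5 [0.4268 0.0292]
411,302,38 [0.4679 0.0195]
420,162,60 [0.5194 0.0194]
388,215,36 [0.5014 0.0293]
220,158,16.5 [0.524  0.0971]
220,360,16.5 [0.442  0.0996]
220,124,30 [0.5355 0.0953]
128,70,8 [0.5583 0.1344]
491,75,8 [ 0.5565 -0.0134]
469,497,8 [ 0.3784 -0.0119]
145,495,8 [0.3793 0.1368]
220,372,22 [0.4376 0.0992]
```

Tab rear face is at x≈0.427, y≈0.0585, and the cell has about 12 mm to go. I'll descend behind the tab.

>>> {"op": "apply_moves", "data": {
  "targets": [
    {"dp": [-0.01,0.004,-0.03],"yaw": 0},
    {"dp": [-0.01,0.004,-0.065],"yaw": 0},
    {"dp": [-0.01,0.004,-0.1],"yaw": 0},
    {"dp": [-0.01,0.004,-0.135],"yaw": 0},
    {"dp": [-0.01,0.004,-0.165],"yaw": 0},
    {"dp": [-0.01,0.004,-0.195],"yaw": 0},
    {"dp": [-0.01,0.004,-0.22],"yaw": 0},
    {"dp": [-0.01,0.004,-0.235],"yaw": 0},
    {"dp": [-0.01,0.004,-0.239],"yaw": 0},
    {"dp": [-0.01,0.004,-0.239],"yaw": 0},
    {"dp": [-0.01,0.004,-0.239],"yaw": 0}
  ]
}}

```text
time_s: 7.55
tcp_pos: [0.4089, 0.0585, 0.0591]
eef_rot: [180.0, -0.0, -0.1]
contact_force: [0.0, 0.3, -0.1]
gripper_width: 0.0007
gripper_force: 0.0
```

Push to about x=0.429 first, slowly.

>>> {"op": "apply_moves", "data": {
  "targets": [
    {"dp": [0.003,0,0],"yaw": 0},
    {"dp": [0.006,0,0],"yaw": 0},
    {"dp": [0.008,0,0],"yaw": 0},
    {"dp": [0.01,0,0],"yaw": 0},
    {"dp": [0.012,0,0],"yaw": 0},
    {"dp": [0.014,0,0],"yaw": 0},
    {"dp": [0.016,0,0],"yaw": 0},
    {"dp": [0.018,0,0],"yaw": 0},
    {"dp": [0.02,0,0],"yaw": 0},
    {"dp": [0.02,0,0],"yaw": 0}
  ]
}}

```text
time_s: 8.38
tcp_pos: [0.4288, 0.0582, 0.0585]
eef_rot: [180.0, 0.0, -0.2]
contact_force: [-0.9, -1.3, 1.1]
gripper_width: 0.0005
gripper_force: 0.5
```

>>> {"op": "apply_moves", "data": {
  "targets": [
    {"dp": [0.001,0,0],"yaw": 0},
    {"dp": [0.002,0,0],"yaw": 0},
    {"dp": [0.003,0,0],"yaw": 0},
    {"dp": [0.004,0,0],"yaw": 0},
    {"dp": [0.005,0,0],"yaw": 0},
    {"dp": [0.005,0,0],"yaw": 0}
  ]
}}

```text
time_s: 8.88
tcp_pos: [0.4301, 0.0574, 0.0578]
eef_rot: [179.9, 0.3, -0.3]
contact_force: [-18.2, 6.5, 11.8]
gripper_width: 0.0003
gripper_force: 8.9
```

It stopped early (18 N, with some upward force). I'll look before pushing further.

```bash
python3 look.py w4; python3 - <<'E'
from h import *
from plant import cams
a=np.load("w4.npz")["image"][...,::-1]
c=cams.capture("side"); np.savez("s3.npz",**c)
b=cv2.resize(c["image"][170:300,190:330,::-1],(420,390),interpolation=2)
cv2.imwrite("pics/m4.png",np.hstack([cv2.resize(a[:300,:],(380,204)),np.zeros((204,0,3),np.uint8)])) 
o=np.zeros((600,560,3),np.uint8); o[:210]=a[:210]; o[210:600,:420]=b; cv2.imwrite("pics/m4.png",o)
E
```

```text
8.8833 [0.4301 0.0574 0.0578] [179.91   0.35  -0.28] 0.0003279379334237693 [ 33.7  11.4 -42.5  -0.2 -36.5  56.1] [-18.2   6.5  11.8]
```

View pics/m4.png

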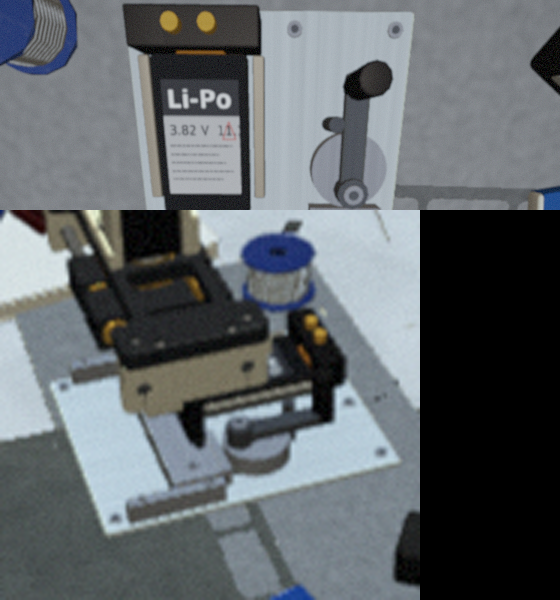

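The cell nearly meets the block: a thin orange strip of lead at (205,52) remains, and the cell's front edge is at row ~55. The slide nose's edge is at (345,206). I'll measure from these.

```bash
python3 - <<'E'
import subprocess
from h import *
c=np.load("w4.npz");T=c["T"]
W=cloud(c,T)
np.set_printoptions(precision=4,suppress=True)
for u in (165,205,235):
    print(u); 
    for v in range(40,66,2): print(v,W[v,u],c["image"][v,u])
cv2.imwrite("pics/w4c.png",cv2.resize(c["image"][20:80,120:265,::-1],None,fx=5,fy=5,interpolation=2))
def ray(u,v,z):
    z/=1000;d=T[:3,:3]@np.array([(u-c["cx"])/c["fx"],(v-c["cy"])/c["fy"],1]); o=T[:3,3]
    return (o+d*(z-o[2])/d[2])[:2]
print("pin",ray(331,125,36),"hub",ray(353,195,38),"nose",ray(345,206,22),"cell front",ray(205,55,16.5),"post",ray(376,78,60))
E
```

```text
165
40 [0.5399 0.1092 0.0292] [54 55 54]
42 [0.5391 0.1094 0.029 ] [58 56 56]
44 [0.5379 0.1089 0.0307] [46 45 45]
46 [0.5374 0.1096 0.0289] [31 34 25]
48 [0.5371 0.1105 0.0261] [25 17 20]
50 [0.5373 0.1124 0.0207] [ 0 10 13]
52 [0.5372 0.114  0.0159] [12  0  4]
54 [0.5362 0.1138 0.0168] [26 32 30]
56 [0.5355 0.1143 0.0155] [32 30 34]
58 [0.5345 0.1144 0.0156] [15 18 19]
60 [0.5335 0.1144 0.0159] [35 33 30]
62 [0.5327 0.1147 0.0153] [31 30 37]
64 [0.5318 0.1148 0.0152] [32 38 34]
205
40 [0.5396 0.0906 0.03  ] [63 56 54]
42 [0.539  0.0909 0.0288] [68 64 66]
44 [0.5382 0.0909 0.0289] [61 54 49]
46 [0.5375 0.0911 0.0283] [40 34 33]
48 [0.5369 0.0915 0.0267] [0 0 0]
50 [0.5369 0.0924 0.0224] [72 46  9]
52 [0.5376 0.0944 0.0133] [131  91  37]
54 [0.5363 0.094  0.0153] [72 53 29]
56 [0.5353 0.0939 0.0163] [23 28 28]
58 [0.5343 0.0939 0.0164] [31 26 38]
60 [0.5334 0.094  0.0162] [28 29 31]
62 [0.5325 0.0941 0.016 ] [29 28 33]
64 [0.5317 0.0943 0.0153] [33 31 37]
235
40 [0.5398 0.0769 0.0291] [66 69 62]
42 [0.5389 0.077  0.0292] [70 69 64]
44 [0.5382 0.077  0.0288] [61 55 59]
46 [0.5372 0.077  0.0294] [35 37 32]
48 [0.5368 0.0773 0.0272] [13 13 20]
50 [0.5368 0.0779 0.0226] [ 1 10  0]
52 [0.5369 0.0786 0.0171] [12 15  6]
54 [0.5364 0.0789 0.0147] [39 33 33]
56 [0.5352 0.0788 0.0162] [36 34 37]
58 [0.5343 0.0788 0.016 ] [29 31 31]
60 [0.5337 0.0791 0.0142] [27 24 35]
62 [0.5326 0.079  0.0154] [24 26 30]
64 [0.5316 0.079  0.0154] [30 30 36]
pin [0.5019 0.0321] hub [0.4682 0.02  ] nose [0.4581 0.0202] cell front [0.5357 0.0938] post [0.5199 0.0193]
```

View pics/w4c.png

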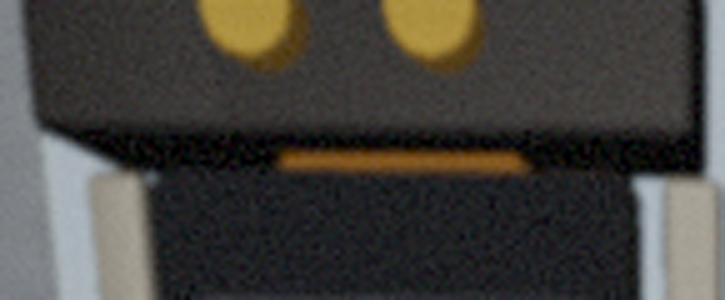

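Block face is at x≈0.537 and the cell's front edge at ≈0.5365, so the cell is seated, which agrees with the force build-up. I'll back off, rise, and verify.

>>> {"op": "apply_moves", "data": {
  "targets": [
    {"dp": [-0.004,0,0],"yaw": 0},
    {"dp": [-0.012,0,0],"yaw": 0},
    {"dp": [-0.02,0,0],"yaw": 0},
    {"dp": [-0.02,0,0],"yaw": 0},
    {"dp": [-0.02,0,0.02],"yaw": 0},
    {"dp": [-0.02,0,0.055],"yaw": 0},
    {"dp": [-0.02,0,0.09],"yaw": 0},
    {"dp": [-0.02,0,0.125],"yaw": 0},
    {"dp": [-0.02,0,0.16],"yaw": 0},
    {"dp": [-0.02,0,0.195],"yaw": 0},
    {"dp": [-0.015,0,0.225],"yaw": 0},
    {"dp": [-0.015,0,0.239],"yaw": 0},
    {"dp": [-0.015,0,0.239],"yaw": 0},
    {"dp": [-0.015,0,0.239],"yaw": 0}
  ]
}}

```text
time_s: 10.15
tcp_pos: [0.4188, 0.0586, 0.2982]
eef_rot: [-179.9, -0.1, -0.2]
contact_force: [0.9, -0.1, -0.3]
gripper_width: 0.0003
gripper_force: 0.0
```

```bash
python3 look.py w5; python3 - <<'E'
from h import *
c=np.load("w5.npz"); cv2.imwrite("pics/w5c.png",cv2.resize(c["image"][40:240,170:430,::-1],None,fx=3,fy=3,interpolation=2))
E
```

```text
10.15 [0.4188 0.0586 0.2982] [-1.7991e+02 -1.1000e-01 -1.8000e-01] 0.0003185813103918414 [ 34.9  -6.2 -24.1  -0.  -71.9  54.9] [ 0.9 -0.1 -0.3]
```

View pics/w5c.png

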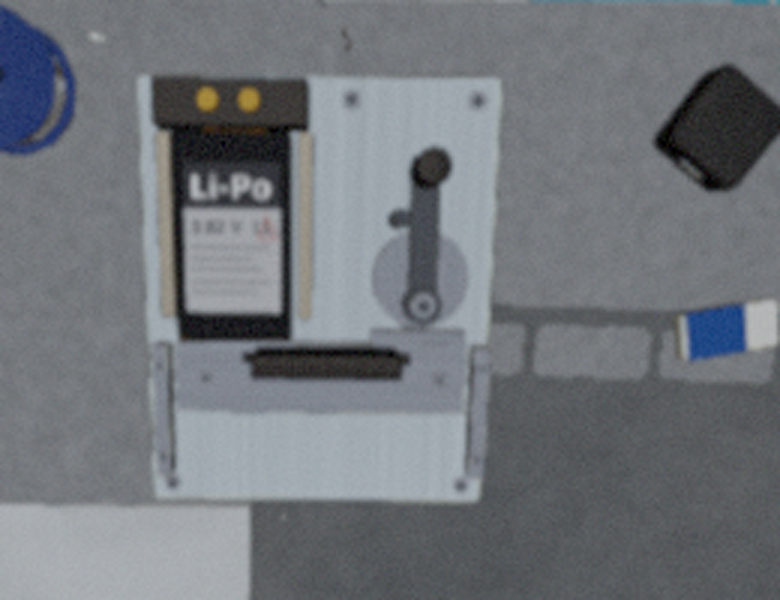

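The cell is against the block (front edge at crop row 130, rear at 338, slide touching it), the lever is still on the pin, and the bystanders have not moved. One number check, then I'll hand in.

```bash
python3 m.py w5 235,338,16.5 235,378,56.5 326,378,56.5 423,306,38; python3 -c "
from plant import r
print(r.close_job())"
```

```text
235,338,16.5 [0.4529 0.0977]
235,378,56.5 [0.4412 0.0944]
326,378,56.5 [0.4411 0.0586]
423,306,38 [0.4676 0.0193]
the job is handed in; nothing more can be done
None
```

The job is handed in: I pushed the lever to its stop pin first, then pushed the slide until the cell was home; the last view showed the cell against the contact block (within about 1 mm), the lever still at its stop, the bystanders unmoved and the arm clear, at 10 s.

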